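Feel and sort the paint boxes

TASK

Going from the robot's left to its right along the three-lane rack, lift the front end of each wooden box about a centimetre by its bar pull, hold it a moment with the rear edge still on the table, and feel whether the box is full or empty. Gently slide every full box fully home against the back stop, and draw every empty box forward until its front face stands about 3 cm out past the ends of the rails, still in its own lane. Do not tip a box steeply or lift it clear of the table, do not ram it into the rack, and leave the other things alone.

Things in the scene. Friction and masses are not known exactly. Their poses are not given: they have to be found in the camera images.
- rack: Three-lane wooden rack screwed to the table. Origin: on the table at the middle of the front face of the 35 mm high back stop; +x points back through the stop, +y to the robot's left. Four rails 25 mm high run forward from the stop (x = 0) to x = -225 mm; they leave three lanes 99 mm wide, centred at y = +150 (left), 0 (middle) and -150 mm (right). The rack has no floor: the boxes slide on the table top. It is rigid; boxes may lean on it with up to 25 N.
- left_box: Closed plywood box in the robot's left lane, 120 mm long (x) by 85 wide (y) by 70 high, origin at the centre of its underside, +x towards its rear, which faces the stop. Alike to the other two outside. Full it weighs 0.85 to 1 kg, empty 0.25 to 0.3 kg. One or two of the three boxes are full. At the start its rear face stands 30 to 80 mm short of the stop.
- left_pull (a point): Middle of the round steel bar pull of the left box: 10 mm thick, 64 mm long along the box's y, 45 mm in front of the front face and 50 mm above the underside, free to be pinched from above with one finger each side. Lifting the front by it takes about 4 to 6 N if the box is full, 1 to 2 N if empty; sliding takes about 3 to 8 N full, 1 to 3 N empty. Axes as the box.
- left_rear (a point): Middle of the lower rear edge of the left box. Axes as the box.
- middle_box: Closed plywood box in the robot's middle lane, 120 mm long (x) by 85 wide (y) by 70 high, origin at the centre of its underside, +x towards its rear, which faces the stop. Alike to the other two outside. Full it weighs 0.85 to 1 kg, empty 0.25 to 0.3 kg. One or two of the three boxes are full. At the start its rear face stands 30 to 80 mm short of the stop.
- middle_pull (a point): Middle of the round steel bar pull of the middle box: 10 mm thick, 64 mm long along the box's y, 45 mm in front of the front face and 50 mm above the underside, free to be pinched from above with one finger each side. Lifting the front by it takes about 4 to 6 N if the box is full, 1 to 2 N if empty; sliding takes about 3 to 8 N full, 1 to 3 N empty. Axes as the box.
- middle_rear (a point): Middle of the lower rear edge of the middle box. Axes as the box.
- right_box: Closed plywood box in the robot's right lane, 120 mm long (x) by 85 wide (y) by 70 high, origin at the centre of its underside, +x towards its rear, which faces the stop. Alike to the other two outside. Full it weighs 0.85 to 1 kg, empty 0.25 to 0.3 kg. One or two of the three boxes are full. At the start its rear face stands 30 to 80 mm short of the stop.
- right_pull (a point): Middle of the round steel bar pull of the right box: 10 mm thick, 64 mm long along the box's y, 45 mm in front of the front face and 50 mm above the underside, free to be pinched from above with one finger each side. Lifting the front by it takes about 4 to 6 N if the box is full, 1 to 2 N if empty; sliding takes about 3 to 8 N full, 1 to 3 N empty. Axes as the box.
- right_rear (a point): Middle of the lower rear edge of the right box. Axes as the box.
- glue: Small white bottle, 26 mm across, 55 high, standing on the rail between left and middle lanes. Origin: centre of its underside. Leave alone.
- pot: Small glass pot, 34 mm across, 35 high, standing on the rail between middle and right lanes. Origin: centre of its underside. Leave alone.
- tub: White plastic tub, 100 mm across, 85 high, right of the rack. Origin: centre of its underside. Leave alone.
- brush: Paint brush lying left of the rack. Leave alone.
- knife: Palette knife lying to the right in front of the rack. Leave alone.
- can: Metal can, 74 mm across, 100 high, left of the rack. Origin: centre of its underside. Leave alone.
Not all that is in view belongs to the job. Leave any blue or pink look-alike of the right_box alone.

How it is judged:
On the way, in this order (a step that is already met when the one before it is completed fails the run):
1. the front end of the left box is lifted a little while its rear edge stays on the table (angle between left_pull's own z axis and vertical above 0.025 rad and height (world z) of left_rear below 0.008 m), for 0.3 s.
2. the front end of the middle box is lifted a little while its rear edge stays on the table (angle between middle_pull's own z axis and vertical above 0.025 rad and height (world z) of middle_rear below 0.008 m), for 0.3 s.
3. the front end of the right box is lifted a little while its rear edge stays on the table (angle between right_pull's own z axis and vertical above 0.025 rad and height (world z) of right_rear below 0.008 m), for 0.3 s.
At the end, for the whole second after the job is handed in: Each full box stands with its rear edge within 5 mm of the stop; each empty box has its front face 5 to 55 mm out past the rail ends; every box rests flat on the table, still and in its own lane (within 15 mm of the lane's centre line) (((x of left_rear in the frame of rack above -0.005 m and contact force between left_box and table above 5.5 N) or (x of left_rear in the frame of rack between -0.16 and -0.11 m and contact force between left_box and table below 5.5 N)) and y of left_rear in the frame of rack between 0.135 and 0.165 m and angle between each of left_rear, middle_rear, right_rear's own z axis and vertical below 0.02 rad and linear speed of each of left_box, middle_box, right_box below 0.02 m/s and ((x of middle_rear in the frame of rack above -0.005 m and contact force between middle_box and table above 5.5 N) or (x of middle_rear in the frame of rack between -0.16 and -0.11 m and contact force between middle_box and table below 5.5 N)) and y of middle_rear in the frame of rack between -0.015 and 0.015 m and ((x of right_rear in the frame of rack above -0.005 m and contact force between right_box and table above 5.5 N) or (x of right_rear in the frame of rack between -0.16 and -0.11 m and contact force between right_box and table below 5.5 N)) and y of right_rear in the frame of rack between -0.165 and -0.135 m); the robot touches nothing.
It fails at once if a box lifted clear of the table (rear edge more than 15 mm up) or tipped more than 0.25 rad (height (world z) of any of left_rear, middle_rear, right_rear above 0.015 m or angle between any of left_pull, middle_pull, right_pull's own z axis and vertical above 0.25 rad).
It fails at once if a box pressed against the rack with more than 25 N (contact force between any of left_box, middle_box, right_box and rack above 25 N).
It fails at once if one of the other things moved more than 30 mm (distance of any of glue, pot, tub, brush, knife, can from where it was at the start of the episode above 0.03 m).
It also fails if it takes over 64 s, if anything falls off the work surface, if the arm or the gripper's body presses on something with over 40 N, if the wrist force passes 120 N, or if a joint passes its speed limit or range.

ROBOT

A 6-joint arm with a two-finger parallel gripper is mounted at the origin on the work surface. World frame = base frame: x ahead of the robot, y to its left, z up, the work surface at z = 0. Lengths are in m, angles in rad, forces in N, time in s.
With the tool pointing down it reaches from about 0.35 to 0.875 m from the base axis. Payload 4.2 kg.
Tool frame: the origin (TCP) lies midway between the tips of the shut fingers; the grasp point (between the pads) lies 19 mm behind it (grip_point_offset is the distance from the TCP to the grasp point, in m); z points along the fingers, y is the direction in which the jaws open and shut (so a half turn about z gives the same grasp; the last joint's range is limited). The gripper opens to 85 mm and grips with 20 to 120 N. Pads are 22 mm wide; open, the fingers measure 114 mm over their backs; the gripper's body (76 mm by 85 mm) begins 54 mm behind the grasp point. The pads swing forward as they close: fully open they stand 13 mm farther back than shut.
Start: joints at [-1.029, 0.385, 0.008, 0, -1.194, -0.259], TCP at [0.174, -0.6, 0.231] pointing down, gripper open.
Joint ranges: [-3.14, 3.14], [-1.21, 2.06], [-1.07, 1.41], [-3.16, 2.05], [-2.99, -0.16], [-3.1, 3.1]. Speed limits (rad/s): [2.79, 2.79, 3.14, 3.14, 3.14, 3.14].

INTERFACE

Orientations are given as a unit quaternion [w, x, y, z].
In Python, from plant import * gives the robot as it stands.
- The arm moves only by the tool step_arm, never from a script. Its argument "plan" is a list of rows, each a list of 6 numbers: the shift along the tool's x, y, z in mm, then the turn, a rotation vector about the tool's x, y, z in rad. A call has exactly 5 rows; each row is the pose to reach, as a shift and turn from the pose commanded when the call began, along the tool's axes at that moment; what a row does not reach only later rows make up. A row lasts 1/10 s, in which the tool goes at most 50 mm and 8.59 degrees, less where a joint would pass 70% of its speed; a pose out of reach is approached as far as the arm can. A call with a gripper value outside its range is refused whole. "claw" is the closure, from -1 (fully open) to 1 (shut), set as the call begins (left out, the last holds). The fingers move at their own pace and stop on an object; "grip_force" is the grip in N (left out, the last holds). Time passes only in rows, so rows that repeat a pose let the fingers close, or fill a call up. It gives the time, the measured TCP pose, the force and the opening at its end, in the units of the state.
- state(): the state, without advancing time (a new reading comes with each control period).
- grab_frame(name): name is "side" or "top"; returns the picture (420x560x3 uint8, red, green, blue); there is no depth.
- calibration(name): a dict with "K" (3x3 intrinsics, pixels), "world_to_cam" (4x4, takes a point from world to camera coordinates). Camera axes: x right, y down, z forward; pixel columns grow to the right and rows downward; lengths in m; the calibration is good to about 2 mm. A picture is of the moment at which its call begins. calibration takes no time and is no camera call.
- finish_job(): hands the job in, once; it reports no verdict.
Trained networks look in the newest picture that a camera, given by its name, has taken for a name from the list of things; names that differ only in an ending like _2 or _b are one class to them, and where a whole thing is asked for, a point or a joint stands for the part that bears it (a point fixed in the world has none). Each returns a list of dicts, best first, with "conf" (0 to 1); they miss things now and then, are a little off and sometimes report something else, mostly with a low value. They report only what shows in the picture. A call takes as long as a camera call. They do not tell look-alikes from the thing itself.
- recognise(name, camera): "box" ([left, top, right, bottom] in pixels, round what is visible of it).
The state is a dict: "time_s": time; "qpos": joint angles; "joint_velocities": joint speeds; "joint_efforts": joint torques, N m; "tool_pos": TCP position; "tool_rot": TCP orientation; "ft_force": force on the tool from outside, world axes, zero at the start; "wrist_torque": the same for the moment, N m; "finger_gap": finger opening in m.
Only numpy, scipy, OpenCV 4.12 (cv2) and the standard library are available. Lean on these libraries where they do the work, as an engineer would, in place of code of your own. Each camera call takes 0.05 s, during which the arm holds its last target. There are 200 camera calls.

## Working session

There is one attempt and no reset: what is moved stays moved. The work goes in short steps, Python scripts to look and compute and a tool call to move; the robot and the scene stay as the last step left them, time stands still between calls to the robot, and variables do not carry over. Pictures are saved under pics/ and viewed, about 8 in all and at most 12, crops included, and the job is handed in when it is done.

Besides the shell and the picture viewer there is one more tool, called after ">>>" as name(argument=value, ...), one argument or row to a line, values as JSON. step_arm: Moves the arm, as the interface text tells. Its arguments: {"type":"object","properties":{"plan":{"type":"array"},"claw":{"type":"number"},"grip_force":{"type":"number"}},"required":["plan"]}

```bash
mkdir -p pics; ls; python3 - <<'E'
from plant import *
import cv2
for n in ("top","side"):
    im=grab_frame(n); cv2.imwrite(f"pics/{n}0.png",im[:,:,::-1])
    c=calibration(n); print(n,c["K"],c["world_to_cam"])
    for t in ("left_box","left_pull","rack","glue","pot"):
        print(t,[( [round(v) for v in d["box"]],round(d["conf"],2)) for d in recognise(t,n)])
print(state())
E
```

```text
pics
top [[519.34711703   0.         284.77893138]
 [  0.         519.34711703 207.42169296]
 [  0.           0.           1.        ]] [[ 0.01205524 -0.99990589  0.00654856 -0.00588775]
 [-0.9890151  -0.01288832 -0.14725157  0.6071253 ]
 [ 0.14732211 -0.00470148 -0.98907739  1.43492893]
 [ 0.          0.          0.          1.        ]]
left_box [([195, 155, 235, 219], 0.66)]
left_pull [([194, 158, 233, 218], 0.64), ([114, 253, 171, 301], 0.28)]
rack [([186, 132, 348, 237], 0.63)]
glue [([235, 168, 245, 175], 0.54), ([120, 210, 154, 237], 0.16)]
pot [([284, 172, 297, 188], 0.52), ([379, 268, 472, 308], 0.19)]
side [[424.8542827    0.         279.37591057]
 [  0.         424.8542827  208.65310099]
 [  0.           0.           1.        ]] [[-0.881934   -0.47106091  0.01714769  0.50369538]
 [-0.32982907  0.59070924 -0.73639349  0.24866129]
 [ 0.33675689 -0.65510626 -0.67633615  0.88638656]
 [ 0.          0.          0.          1.        ]]
left_box [([156, 229, 238, 292], 0.95)]
left_pull [([153, 229, 238, 298], 0.77)]
rack [([125, 162, 314, 318], 0.93)]
glue [([199, 222, 207, 240], 0.69)]
pot [([239, 195, 248, 204], 0.62), ([155, 231, 241, 297], 0.56)]
{'time_s': 0.6, 'qpos': array([-1.02942032e+00,  3.84692717e-01,  7.89359031e-03,  5.86324655e-06,
       -1.19400781e+00, -2.58617009e-01]), 'joint_velocities': array([ 0.00041471,  0.00053219,  0.00143219, -0.00021486,  0.00030721,
       -0.0006038 ]), 'joint_efforts': array([ 1.12589566e-04, -3.91829109e+01,  1.88529056e+01,  4.18875843e+00,
       -3.95920806e-04,  8.20156572e-06]), 'tool_pos': array([ 0.17440327, -0.60014724,  0.23131483]), 'tool_rot': array([-4.57740344e-06, -1.40910049e-01,  9.90022403e-01,  3.82652506e-06]), 'ft_force': array([-0.37268034,  1.01632295, -1.00519532]), 'wrist_torque': array([ 0.02257012, -0.09816933, -0.03228762]), 'finger_gap': 0.08555657213616778}
```

View pics/top0.png

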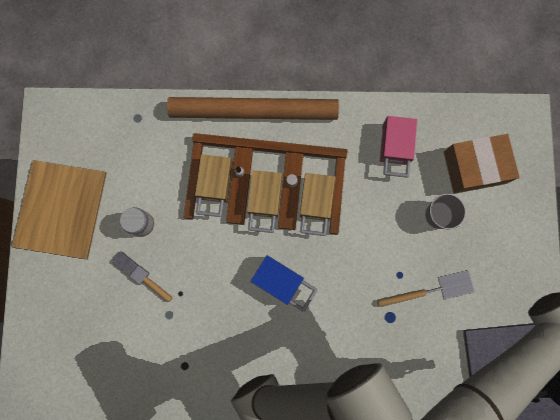

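View pics/side0.png

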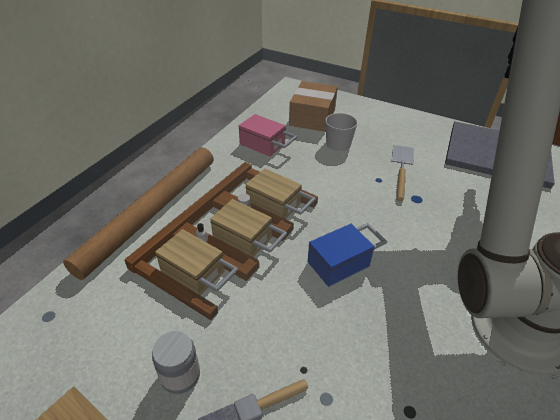

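The top view shows the rack at about px (185–347, 133–238), yawed slightly. The three natural-wood boxes have their pulls near (209,208), (262,222) and (314,226). The blue and pink boxes are the look-alikes. I'll zoom in on both views to measure.

```bash
python3 - <<'E'
import cv2
a=cv2.imread("pics/top0.png")[125:245,178:355]
cv2.imwrite("pics/topc.png",cv2.resize(a,None,fx=4.5,fy=4.5,interpolation=cv2.INTER_CUBIC))
a=cv2.imread("pics/side0.png")[155:325,120:330]
cv2.imwrite("pics/sidec.png",cv2.resize(a,None,fx=3.5,fy=3.5,interpolation=cv2.INTER_CUBIC))
E
```

```text
(no output)
```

View pics/topc.png

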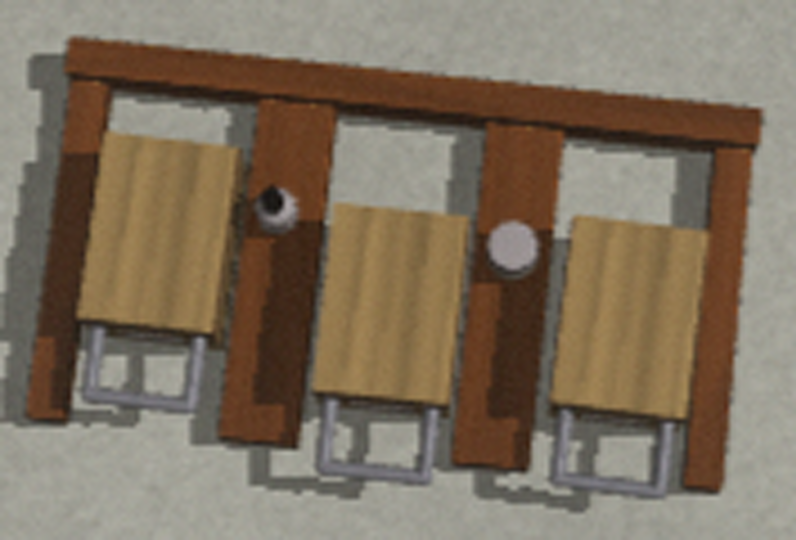

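View pics/sidec.png

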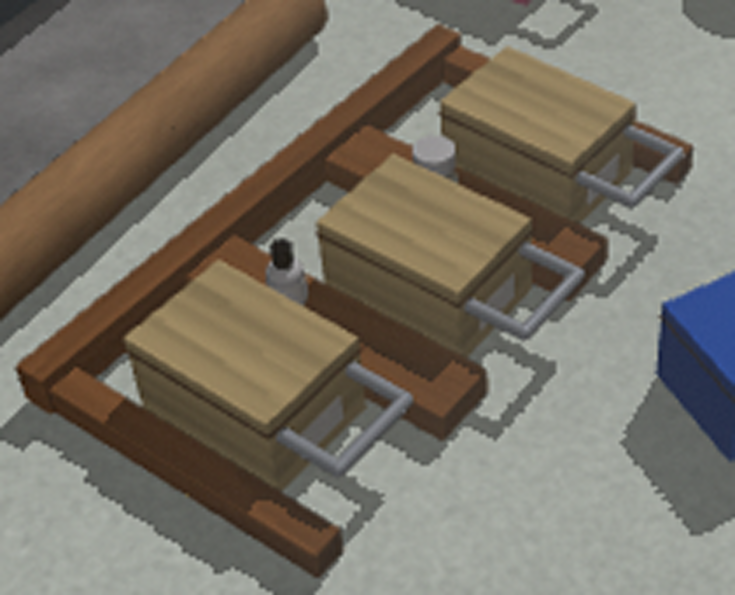

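```bash
cat >fit.py <<'E'
import numpy as np
from plant import calibration
from scipy.optimize import least_squares
C={n:calibration(n) for n in("top","side")}
def proj(n,P):
    c=C[n]; q=np.c_[P,np.ones(len(P))]@c["world_to_cam"].T
    p=q[:,:3]@c["K"].T; return p[:,:2]/p[:,2:]
def T(p,L):
    c,s=np.cos(p[2]),np.sin(p[2]); L=np.asarray(L,float)
    return np.c_[p[0]+c*L[:,0]-s*L[:,1],p[1]+s*L[:,0]+c*L[:,1],L[:,2]]
def fit(obs,x0=(.75,0,0)):
    f=lambda p:np.concatenate([(proj(n,T(p,L))-U).ravel() for n,L,U in obs])
    r=least_squares(f,x0,loss="soft_l1"); return r.x,np.sqrt(np.mean(f(r.x)**2)),f(r.x)
E
cat >m1.py <<'E'
from fit import *
t=lambda a:(np.array(a)+.5)/4.5-.5+[178,125]
s=lambda a:(np.array(a)+.5)/3.5-.5+[120,155]
m=.001
R=[("top",np.array([[-225,100.5,0],[-225,49.5,0],[-225,-49.5,0],[-225,-100.5,0],[-225,199.5,0],[-225,-199.5,0],[0,100.5,25],[0,49.5,25],[0,-49.5,25],[0,-100.5,25],[0,-199.5,25],[0,199.5,25]])*m,
 t([[219,440],[296,447],[453,463],[527,470],[68,420],[683,488],[260,98],[335,106],[487,123],[562,130],[714,147],[110,83]])),
 ("side",np.array([[-225,100.5,25],[-225,49.5,25]])*m,s([[445,408],[484,372]]))]
p,e,r=fit(R); print("rack",p.round(4),e.round(2)); print(r.reshape(-1,2).round(1).tolist())
L=np.array([[60,42.5,70],[60,-42.5,70],[-60,-42.5,70],[-60,42.5,70],[-105,32,50],[-105,-32,50]])*m
B={"left":([[110,132],[240,148],[213,333],[78,318],[83,398],[196,405]],[[128,342],[220,263],[358,348],[270,432],[338,467],[408,400]]),
"middle":([[333,204],[468,215],[452,405],[315,392],[320,470],[430,478]],[[320,225],[395,157],[530,225],[462,300],[525,330],[580,272]]),
"right":([[575,216],[708,230],[688,418],[552,403],[556,484],[664,492]],[[443,105],[507,50],[635,107],[572,165],[632,200],[688,155]])}
c,sn=np.cos(p[2]),np.sin(p[2])
for k,(a,b) in B.items():
    q,e,r=fit([("top",L,t(a)),("side",L,s(b))])
    P=T(q,[[-.105,0,.05],[.06,0,0]]); d=P[:,:2]-p[:2]
    print(k,q.round(4),e.round(2),"pull",P[0].round(4),"rear in rack",(d@np.array([[c,-sn],[sn,c]])).round(4).tolist())
    print(r.reshape(-1,2).round(1).tolist())
E
python3 m1.py
```

```text
rack [ 0.7813  0.0499 -0.0939] 0.8
[[0.3, 0.2], [0.5, 0.5], [-0.7, 0.6], [0.2, 0.8], [0.2, 1.1], [-0.7, 0.4], [-0.4, -0.4], [0.2, -0.4], [-0.0, -0.6], [0.6, -0.4], [0.4, -0.6], [-0.5, -0.6], [-1.6, 2.1], [0.6, -2.0]]
left [ 0.688   0.2069 -0.109 ] 1.22 pull [0.5836 0.2183 0.05  ] rear in rack [[-0.2126, 0.1491], [-0.0476, 0.1466]]
[[-1.4, 0.6], [-0.6, 0.6], [-0.4, 0.9], [-0.5, 0.6], [1.0, -0.0], [-1.8, 1.1], [-1.0, -1.7], [-0.0, -1.5], [0.4, -3.5], [-0.9, -2.5], [0.4, 0.1], [-0.4, -0.3]]
middle [ 0.6448  0.06   -0.0798] 1.0 pull [0.5401 0.0684 0.05  ] rear in rack [[-0.2419, -0.0042], [-0.0769, -0.0019]]
[[-0.2, 0.5], [-0.3, 0.8], [-0.7, 0.4], [-0.6, 0.5], [0.9, 0.3], [-1.0, 0.6], [-1.1, -1.4], [-0.7, -1.4], [0.6, -2.6], [-0.6, -2.5], [0.4, 0.1], [-0.4, -0.1]]
right [ 0.6382 -0.0895 -0.1087] 0.98 pull [ 0.5338 -0.0781  0.05  ] rear in rack [[-0.2344, -0.1506], [-0.0694, -0.1531]]
[[-0.6, 0.4], [-0.3, 0.9], [-0.4, 0.9], [-0.4, 0.6], [0.3, -0.3], [-1.1, 0.7], [-1.0, -1.3], [-0.2, -1.6], [0.3, -1.8], [0.2, -0.8], [0.1, -0.2], [-2.7, -1.1]]
```

```bash
cat >go.py <<'E'
import sys,numpy as np
from scipy.spatial.transform import Rotation as Ro
from plant import state
YAW=-0.0939; O=np.array([0.7813,0.0499,0])   # rack frame
def to(x,y,z,world=False):
    s=state(); q=s["tool_rot"]; R=Ro.from_quat([q[1],q[2],q[3],q[0]])
    tgt=np.array([x,y,z]) if world else O+Ro.from_euler("z",YAW).apply([x,y,0])+[0,0,z]
    c,n=np.cos(YAW),np.sin(YAW)
    Rt=Ro.from_matrix(np.array([[-n,c,0],[c,n,0],[0,0,-1]]).T)
    print("t",round(s["time_s"],2),"shift mm",(R.inv().apply(tgt-s["tool_pos"])*1000).round(1),"turn",(R.inv()*Rt).as_rotvec().round(4),
      "F",s["ft_force"].round(2),"gap",round(s["finger_gap"],4),"pos",s["tool_pos"].round(4),"q",s["qpos"].round(2))
if __name__=="__main__": to(*map(float,sys.argv[1:4]),world=len(sys.argv)>4)
E
python3 go.py 0.5836 0.2183 0.12 w
```

```text
t 0.6 shift mm [-621.3  671.8  111.3] turn [-0.     -0.      1.9475] F [-0.37  1.02 -1.01] gap 0.0856 pos [ 0.1744 -0.6001  0.2313] q [-1.03  0.38  0.01  0.   -1.19 -0.26]
```

>>> step_arm(
  plan=[
    [-32, 35, 2, 0, 0, -0.14],
    [-64, 70, 4, 0, 0, -0.28],
    [-96, 105, 6, 0, 0, -0.42],
    [-128, 140, 8, 0, 0, -0.56],
    [-160, 175, 10, 0, 0, -0.7],
  ],
  claw=0,
  grip_force=40,
)

```text
time_s: 1.1
tool_pos: [0.2797, -0.3859, 0.2215]
tool_rot: [0.0, -0.474, 0.88, -0.0]
ft_force: [0.7, -0.1, 0.7]
finger_gap: 0.0428
```

```bash
python3 go.py 0.5836 0.2183 0.12 w
```

```text
t 1.1 shift mm [-671.7   78.8  101.4] turn [-3.0000e-04  1.1000e-03  2.6528e+00] F [ 0.68 -0.12  0.68] gap 0.0428 pos [ 0.2797 -0.3859  0.2215] q [-0.6   0.14 -0.36  0.   -1.07  0.02]
```

```bash
sed -i 's/\[-n,c,0\],\[c,n,0\]/[n,-c,0],[-c,-n,0]/' go.py; python3 go.py 0.5836 0.2183 0.12 w
```

```text
t 1.1 shift mm [-671.7   78.8  101.4] turn [-8.000e-04 -3.000e-04 -4.888e-01] F [ 0.68 -0.12  0.68] gap 0.0428 pos [ 0.2797 -0.3859  0.2215] q [-0.6   0.14 -0.36  0.   -1.07  0.02]
```

>>> step_arm(
  plan=[
    [-49, 6, 4, 0, 0, -0.1],
    [-98, 12, 8, 0, 0, -0.2],
    [-147, 17, 12, 0, 0, -0.3],
    [-196, 23, 16, 0, 0, -0.4],
    [-245, 29, 20, 0, 0, -0.489],
  ],
)

```text
time_s: 1.6
tool_pos: [0.3916, -0.1656, 0.2018]
tool_rot: [0.001, -0.673, 0.74, -0.001]
ft_force: [1.5, -1.2, -0.3]
finger_gap: 0.0426
```

```bash
python3 go.py 0.5836 0.2183 0.12 w
```

```text
t 1.6 shift mm [-400.4 -154.6   82. ] turn [-0.0016 -0.     -0.0011] F [ 1.49 -1.2  -0.34] gap 0.0426 pos [ 0.3916 -0.1656  0.2018] q [-0.01  0.06 -0.5   0.   -1.01 -0.08]
```

>>> step_arm(
  plan=[
    [-44, -17, 6, 0, 0, 0],
    [-88, -34, 12, 0, 0, 0],
    [-132, -51, 18, 0, 0, 0],
    [-176, -68, 24, 0, 0, 0],
    [-220, -85, 30, 0, 0, 0],
  ],
)

```text
time_s: 2.1
tool_pos: [0.498, 0.045, 0.1715]
tool_rot: [0.0, -0.671, 0.741, -0.0]
ft_force: [0.6, -0.9, 0.7]
finger_gap: 0.0425
```

>>> step_arm(
  plan=[
    [-44, -17, 10, 0, 0, 0],
    [-88, -34, 20, 0, 0, 0],
    [-132, -51, 30, 0, 0, 0],
    [-170, -66, 40, 0, 0, 0],
    [-180, -70, 52, 0, 0, 0],
  ],
)

```text
time_s: 2.6
tool_pos: [0.5868, 0.2191, 0.1188]
tool_rot: [0.001, -0.672, 0.74, -0.0]
ft_force: [-0.9, -0.8, 1.2]
finger_gap: 0.0425
```

```bash
python3 go.py 0.5836 0.2183 0.031 w;  python3 - <<'E'
from plant import *
import cv2
im=grab_frame("top"); cv2.imwrite("pics/top1.png",cv2.resize(im[:,:,::-1][125:245,178:355],None,fx=4.5,fy=4.5,interpolation=cv2.INTER_CUBIC))
im=grab_frame("side"); cv2.imwrite("pics/side1.png",cv2.resize(im[:,:,::-1][155:325,120:330],None,fx=3.5,fy=3.5,interpolation=cv2.INTER_CUBIC))
E
```

```text
t 2.6 shift mm [ 1.2  3.3 87.7] turn [-0.0024  0.0013 -0.0018] F [-0.94 -0.81  1.16] gap 0.0425 pos [0.5868 0.2191 0.1188] q [ 0.62  0.48 -0.14  0.   -0.95 -0.71]
```

View pics/side1.png

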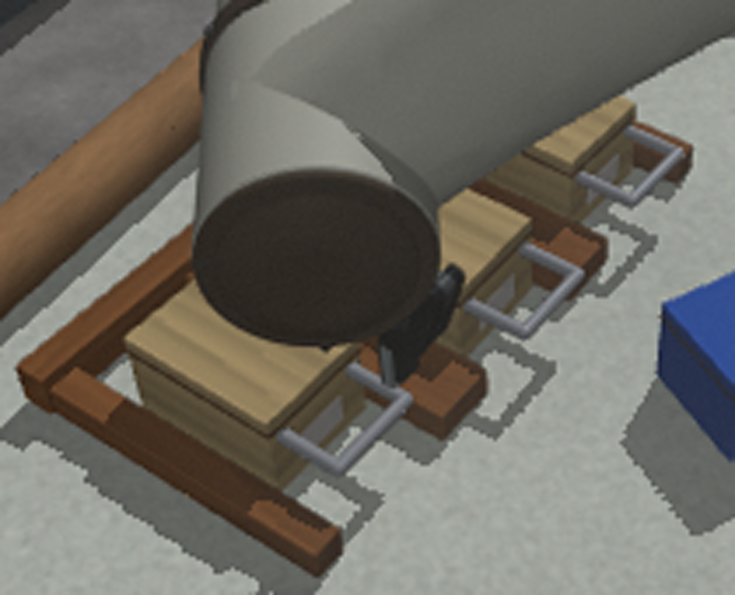

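The side view shows the gripper above the left pull (px ~390,400 in the crop) and the open fingers clear of the bar. I'll descend in two calls.

>>> step_arm(
  plan=[
    [1, 3, 12, 0, 0, 0],
    [1, 3, 24, 0, 0, 0],
    [1, 3, 36, 0, 0, 0],
    [1, 3, 48, 0, 0, 0],
    [1, 3, 58, 0, 0, 0],
  ],
)

```text
time_s: 3.2
tool_pos: [0.5814, 0.2138, 0.0602]
tool_rot: [-0.0, -0.671, 0.741, 0.0]
ft_force: [-1.4, 0.4, 1.1]
finger_gap: 0.0425
```

>>> step_arm(
  plan=[
    [0, 0, 7, 0, 0, 0],
    [0, 0, 14, 0, 0, 0],
    [0, 0, 21, 0, 0, 0],
    [0, 0, 28, 0, 0, 0],
    [0, 0, 29, 0, 0, 0],
  ],
)

```text
time_s: 3.7
tool_pos: [0.5812, 0.2142, 0.0312]
tool_rot: [-0.001, -0.671, 0.741, 0.0]
ft_force: [-0.8, -0.7, 0.1]
finger_gap: 0.0422
```

```bash
python3 go.py 0.5836 0.2183 0.031 w
```

```text
t 3.7 shift mm [-4.3 -2.   0.2] turn [ 0.0014 -0.001  -0.0052] F [-0.78 -0.72  0.1 ] gap 0.0422 pos [0.5812 0.2142 0.0312] q [ 0.61  0.58 -0.23 -0.   -0.76 -0.71]
```

>>> step_arm(
  plan=[
    [-4, -2, 0, 0, 0, 0],
    [-4, -2, 0, 0, 0, 0],
    [-4, -2, 0, 0, 0, 0],
    [-4, -2, 0, 0, 0, 0],
    [-4, -2, 0, 0, 0, 0],
  ],
  claw=1,
  grip_force=40,
)

```text
time_s: 4.2
tool_pos: [0.5847, 0.2187, 0.0329]
tool_rot: [0.001, -0.671, 0.741, -0.0]
ft_force: [0.9, 1.7, 0.5]
finger_gap: 0.0081
```

```bash
python3 go.py 0.5836 0.2183 0.031 w
```

```text
t 4.2 shift mm [0.5 1.  1.9] turn [-0.0015  0.0011 -0.0048] F [0.89 1.65 0.47] gap 0.0081 pos [0.5847 0.2187 0.0329] q [ 0.62  0.58 -0.22  0.   -0.77 -0.72]
```

>>> step_arm(
  plan=[
    [0, -0.5, -2.5, -0.015, 0, 0],
    [0, -1, -5, -0.03, 0, 0],
    [0, -1.5, -7.5, -0.045, 0, 0],
    [0, -2, -10, -0.06, 0, 0],
    [0, -2, -10, -0.06, 0, 0],
  ],
)

```text
time_s: 4.7
tool_pos: [0.5864, 0.218, 0.0425]
tool_rot: [-0.02, -0.671, 0.741, 0.023]
ft_force: [-0.2, 0.1, -0.3]
finger_gap: 0.0082
```

>>> step_arm(
  plan=[
    [0, 0, 0, 0, 0, 0],
    [0, 0, 0, 0, 0, 0],
    [0, 0, 0, 0, 0, 0],
    [0, 0, 0, 0, 0, 0],
    [0, 0, 0, 0, 0, 0],
  ],
)

```text
time_s: 5.2
tool_pos: [0.5861, 0.2181, 0.0423]
tool_rot: [-0.02, -0.671, 0.741, 0.022]
ft_force: [0.6, -0.7, -0.6]
finger_gap: 0.0085
```

```bash
python3 go.py 0.5836 0.2183 0.031 w;  python3 - <<'E'
from plant import *
import cv2
im=grab_frame("side"); cv2.imwrite("pics/side2.png",cv2.resize(im[:,:,::-1][155:325,120:330],None,fx=3.5,fy=3.5,interpolation=cv2.INTER_CUBIC))
print(state()["ft_force"],state()["wrist_torque"])
E
```

```text
t 5.2 shift mm [ 0.   1.8 11.4] turn [ 0.0599  0.0001 -0.005 ] F [ 0.61 -0.71 -0.61] gap 0.0085 pos [0.5861 0.2181 0.0423] q [ 0.6   0.59 -0.15 -0.05 -0.88 -0.66]
[ 1.42566285 -0.14645334 -0.30432609] [-0.09580012 -0.41836275 -0.00740271]
```

View pics/side2.png

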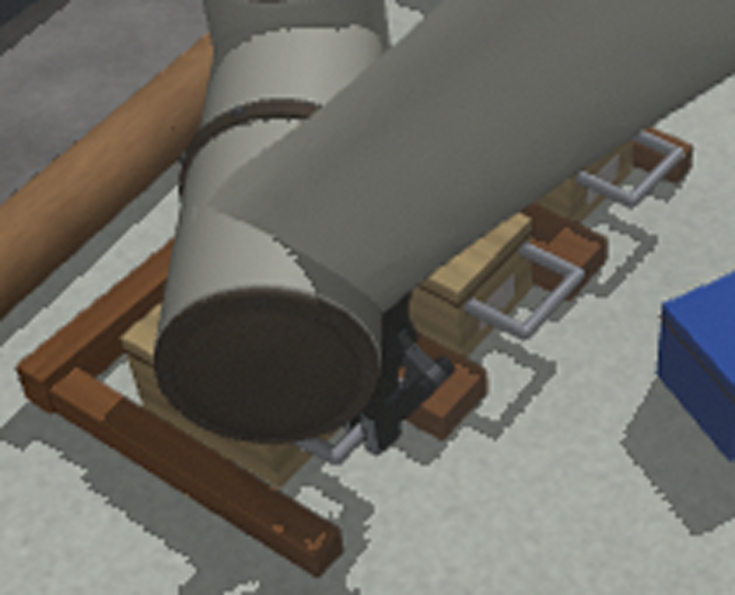

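The bar corner has moved up from (338,467) to about (340,455) in the crop, so the front end is lifted. I'll average the force over several readings.

```bash
cat >avg.py <<'E'
from plant import *
import numpy as np
a=[]
for _ in range(12): grab_frame("top"); s=state(); a.append(np.r_[s["ft_force"],s["wrist_torque"]])
print("mean",np.mean(a,0).round(2),"sd",np.std(a,0).round(2),"t",s["time_s"])
E
python3 avg.py
```

```text
mean [ 0.99 -0.61 -1.47 -0.08 -0.45 -0.02] sd [0.35 0.45 0.72 0.03 0.03 0.03] t 5.85
```

About 1.5 N down, so the left box is empty. I'll lower it and draw it 87 mm forward.

>>> step_arm(
  plan=[
    [0, 0.5, 2.5, 0.015, 0, 0],
    [0, 1, 5, 0.03, 0, 0],
    [0, 1.5, 7.5, 0.045, 0, 0],
    [0, 2, 10, 0.06, 0, 0],
    [0, 2, 10, 0.06, 0, 0],
  ],
)

```text
time_s: 6.35
tool_pos: [0.5833, 0.2184, 0.0327]
tool_rot: [0.0, -0.672, 0.741, -0.0]
ft_force: [1.6, -0.9, 1.9]
finger_gap: 0.0087
```

>>> step_arm(
  plan=[
    [0, 8, 0, 0, 0, 0],
    [0, 18, 0, 0, 0, 0],
    [0, 28, 0, 0, 0, 0],
    [0, 38, 0, 0, 0, 0],
    [0, 48, 0, 0, 0, 0],
  ],
)

```text
time_s: 6.85
tool_pos: [0.535, 0.2234, 0.0328]
tool_rot: [0.0, -0.671, 0.741, -0.0]
ft_force: [2.8, -0.3, 1.7]
finger_gap: 0.0086
```

>>> step_arm(
  plan=[
    [0, 10, 0, 0, 0, 0],
    [0, 20, 0, 0, 0, 0],
    [0, 30, 0, 0, 0, 0],
    [0, 38, 0, 0, 0, 0],
    [0, 38, 0, 0, 0, 0],
  ],
)

```text
time_s: 7.35
tool_pos: [0.4961, 0.2268, 0.0326]
tool_rot: [-0.001, -0.671, 0.741, 0.0]
ft_force: [-2.6, 1.4, 7.5]
finger_gap: 0.0086
```

```bash
python3 go.py -0.300 0.15 0.033
```

```text
t 7.35 shift mm [-0.7 -0.6 -0.4] turn [ 0.002  -0.0011 -0.0046] F [-2.57  1.37  7.53] gap 0.0086 pos [0.4961 0.2268 0.0326] q [ 0.73  0.48 -0.42 -0.   -0.67 -0.82]
```

>>> step_arm(
  plan=[
    [0, 0, 0, 0, 0, 0],
    [0, 0, 0, 0, 0, 0],
    [0, 0, 0, 0, 0, 0],
    [0, 0, -4, 0, 0, 0],
    [0, 0, -14, 0, 0, 0],
  ],
  claw=0,
)

```text
time_s: 7.85
tool_pos: [0.4973, 0.2262, 0.0459]
tool_rot: [-0.001, -0.671, 0.741, 0.0]
ft_force: [0.3, -0.6, -0.4]
finger_gap: 0.0427
```

>>> step_arm(
  plan=[
    [0, 0, -20, 0, 0, 0],
    [0, 0, -40, 0, 0, 0],
    [0, 0, -60, 0, 0, 0],
    [0, 0, -75, 0, 0, 0],
    [30, -5, -75, 0, 0, 0],
  ],
)

```text
time_s: 8.35
tool_pos: [0.5022, 0.1994, 0.125]
tool_rot: [0.004, -0.673, 0.74, -0.001]
ft_force: [-0.4, 0.4, 0.1]
finger_gap: 0.0426
```

```bash
python3 go.py -0.2419 -0.0042 0.12;  python3 - <<'E'
from plant import *
import cv2
im=grab_frame("side"); cv2.imwrite("pics/side3.png",cv2.resize(im[:,:,::-1][155:325,120:330],None,fx=3.5,fy=3.5,interpolation=cv2.INTER_CUBIC))
E
```

```text
t 8.35 shift mm [126.8 -50.1   4.7] turn [-0.0064  0.0049 -0.001 ] F [-0.35  0.39  0.05] gap 0.0426 pos [0.5022 0.1994 0.125 ] q [ 0.68  0.34 -0.35  0.   -0.87 -0.77]
```

View pics/side3.png

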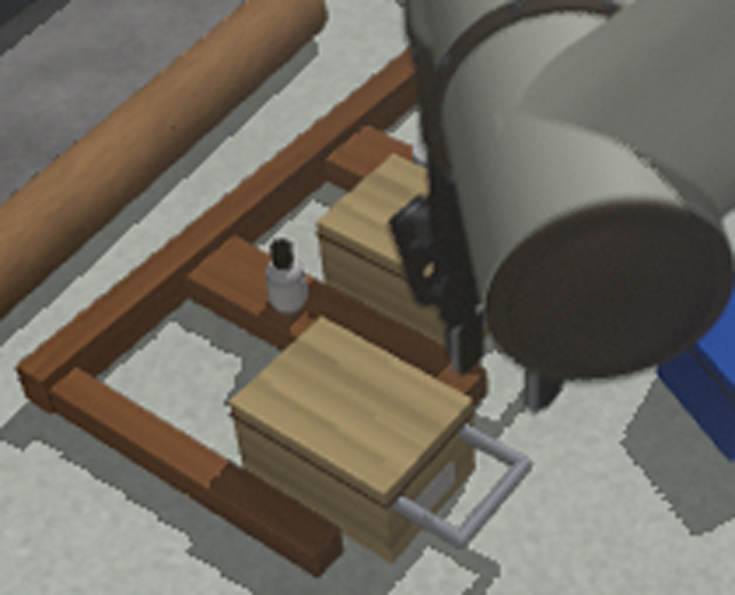

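The left box now stands out past the rail ends (front-bottom corner near crop px 390,555) and is still in its lane. Next is the middle pull.

>>> step_arm(
  plan=[
    [32, -13, 0, 0, 0, 0],
    [64, -26, 0, 0, 0, 0],
    [96, -39, 0, 0, 0, 0],
    [126, -50, 4, 0, 0, 0],
    [126, -50, 4, 0, 0, 0],
  ],
)

```text
time_s: 8.9
tool_pos: [0.5371, 0.063, 0.1175]
tool_rot: [-0.001, -0.669, 0.743, 0.0]
ft_force: [0.3, -1.2, -0.5]
finger_gap: 0.0427
```

>>> step_arm(
  plan=[
    [0, 0, 12, 0, 0, 0],
    [0, 0, 24, 0, 0, 0],
    [0, 0, 36, 0, 0, 0],
    [0, 0, 48, 0, 0, 0],
    [0, 0, 58, 0, 0, 0],
  ],
)

```text
time_s: 9.4
tool_pos: [0.5366, 0.0666, 0.0579]
tool_rot: [-0.001, -0.672, 0.741, 0.0]
ft_force: [0.4, 0.7, 0.4]
finger_gap: 0.0424
```

```bash
python3 go.py -0.2419 -0.0042 0.031
```

```text
t 9.4 shift mm [-2.2 -3.3 26.9] turn [ 0.0015 -0.0008 -0.0041] F [0.4  0.72 0.42] gap 0.0424 pos [0.5366 0.0666 0.0579] q [ 0.42  0.44 -0.41 -0.   -0.72 -0.52]
```

>>> step_arm(
  plan=[
    [-2, -3, 7, 0, 0, 0],
    [-2, -3, 14, 0, 0, 0],
    [-2, -3, 21, 0, 0, 0],
    [-2, -3, 27, 0, 0, 0],
    [-2, -3, 27, 0, 0, 0],
  ],
)

```text
time_s: 9.9
tool_pos: [0.5399, 0.0676, 0.0316]
tool_rot: [-0.001, -0.671, 0.741, 0.0]
ft_force: [-0.4, -0.4, -0.3]
finger_gap: 0.0426
```

>>> step_arm(
  plan=[
    [0, 0, 0, 0, 0, 0],
    [0, 0, 0, 0, 0, 0],
    [0, 0, 0, 0, 0, 0],
    [0, 0, 0, 0, 0, 0],
    [0, 0, 0, 0, 0, 0],
  ],
  claw=1,
)

```text
time_s: 10.4
tool_pos: [0.541, 0.068, 0.033]
tool_rot: [0.001, -0.671, 0.741, -0.0]
ft_force: [0.6, 0.3, 2.2]
finger_gap: 0.0084
```

```bash
python3 go.py -0.2419 -0.0042 0.031; python3 avg.py
```

```text
t 10.4 shift mm [-0.3  0.9  2. ] turn [-0.0014  0.0005 -0.0048] F [0.58 0.27 2.18] gap 0.0084 pos [0.541 0.068 0.033] q [ 0.42  0.48 -0.43  0.   -0.67 -0.52]
mean [ 0.79 -0.36  4.26 -0.11 -0.2   0.04] sd [0.49 0.44 1.19 0.02 0.02 0.03] t 11.0
```

>>> step_arm(
  plan=[
    [0, -0.5, -2.5, -0.015, 0, 0],
    [0, -1, -5, -0.03, 0, 0],
    [0, -1.5, -7.5, -0.045, 0, 0],
    [0, -2, -10, -0.06, 0, 0],
    [0, -2, -10, -0.06, 0, 0],
  ],
)

```text
time_s: 11.5
tool_pos: [0.5422, 0.0676, 0.0421]
tool_rot: [-0.021, -0.671, 0.741, 0.023]
ft_force: [1.6, 0.7, -5.5]
finger_gap: 0.0085
```

```bash
python3 avg.py; python3 go.py -0.2419 -0.0042 0.031; python3 - <<'E'
from plant import *
import cv2
im=grab_frame("side"); cv2.imwrite("pics/side4.png",cv2.resize(im[:,:,::-1][155:325,120:330],None,fx=3.5,fy=3.5,interpolation=cv2.INTER_CUBIC))
E
```

```text
mean [ 2.44  0.22 -5.02  0.01 -0.85  0.04] sd [0.58 0.36 0.38 0.04 0.05 0.04] t 12.1
t 12.1 shift mm [-0.5  1.7 11.6] turn [ 0.0599  0.0002 -0.0051] F [ 2.88  0.13 -5.71] gap 0.0084 pos [0.5424 0.0677 0.0425] q [ 0.4   0.49 -0.35 -0.04 -0.78 -0.47]
```

View pics/side4.png

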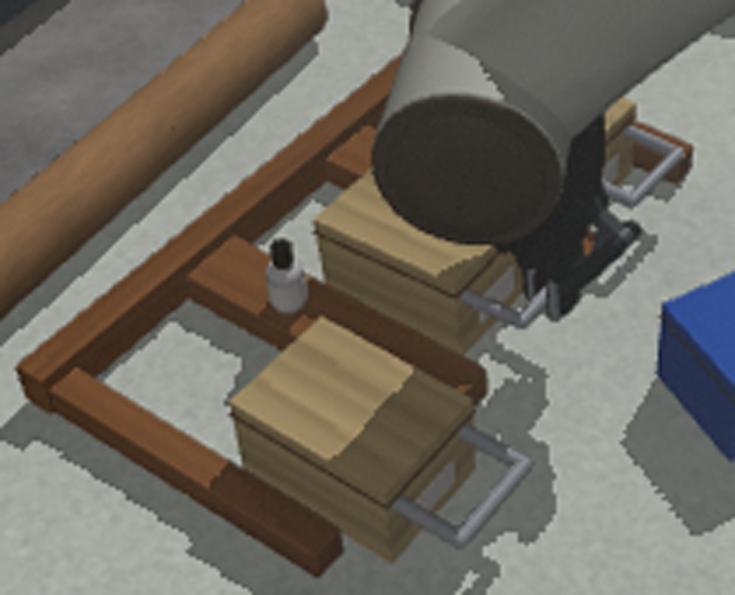

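Middle: 5 N, so it is full. I'll lower it and slide it back, slowing down before the stop.

>>> step_arm(
  plan=[
    [0, 0.5, 2.5, 0.015, 0, 0],
    [0, 1, 5, 0.03, 0, 0],
    [0, 1.5, 7.5, 0.045, 0, 0],
    [0, 2, 9.5, 0.06, 0, 0],
    [0, 2, 9.5, 0.06, 0, 0],
  ],
)

```text
time_s: 12.65
tool_pos: [0.5397, 0.068, 0.0332]
tool_rot: [0.0, -0.672, 0.741, -0.0]
ft_force: [2.6, -0.1, -5.3]
finger_gap: 0.0082
```

>>> step_arm(
  plan=[
    [0, -5, 0, 0, 0, 0],
    [0, -12, 0, 0, 0, 0],
    [0, -20, 0, 0, 0, 0],
    [0, -28, 0, 0, 0, 0],
    [0, -36, 0, 0, 0, 0],
  ],
)

```text
time_s: 13.15
tool_pos: [0.5687, 0.0626, 0.033]
tool_rot: [-0.007, -0.671, 0.742, 0.004]
ft_force: [-14.9, 0.8, 10.8]
finger_gap: 0.0088
```

>>> step_arm(
  plan=[
    [0, -7, 0, 0, 0, 0],
    [0, -14, 0, 0, 0, 0],
    [0, -20, 0, 0, 0, 0],
    [0, -26, 0, 0, 0, 0],
    [0, -30, 0, 0, 0, 0],
  ],
)

```text
time_s: 13.65
tool_pos: [0.5991, 0.0599, 0.033]
tool_rot: [-0.007, -0.671, 0.742, 0.004]
ft_force: [-13.0, 1.1, 9.8]
finger_gap: 0.0082
```

>>> step_arm(
  plan=[
    [0, -1, 0, 0, 0, 0],
    [0, -2, 0, 0, 0, 0],
    [0, -3, 0, 0, 0, 0],
    [0, -4, 0, 0, 0, 0],
    [0, -5, 0, 0, 0, 0],
  ],
)

```text
time_s: 14.15
tool_pos: [0.6035, 0.0594, 0.033]
tool_rot: [-0.007, -0.671, 0.742, 0.004]
ft_force: [-13.1, 1.2, 9.3]
finger_gap: 0.0083
```

```bash
python3 go.py -0.165 0 0.033
```

```text
t 14.15 shift mm [ -7.3 -12.9  -0.3] turn [ 0.0153 -0.005  -0.0065] F [-13.09   1.19   9.31] gap 0.0083 pos [0.6035 0.0594 0.033 ] q [ 0.36  0.56 -0.25 -0.   -0.77 -0.46]
```

>>> step_arm(
  plan=[
    [0, -1, -0.5, 0, 0, 0],
    [0, -2, -1, 0, 0, 0],
    [0, -3, -1, 0, 0, 0],
    [0, -4, -1, 0, 0, 0],
    [0, -5, -1, 0, 0, 0],
  ],
)

```text
time_s: 14.65
tool_pos: [0.6102, 0.0593, 0.033]
tool_rot: [-0.005, -0.671, 0.742, 0.003]
ft_force: [-8.7, 0.4, 1.4]
finger_gap: 0.0084
```

>>> step_arm(
  plan=[
    [0, -1, 0, 0, 0, 0],
    [0, -2, 0, 0, 0, 0],
    [0, -3, 0, 0, 0, 0],
    [0, -4, 0, 0, 0, 0],
    [0, -4, 0, 0, 0, 0],
  ],
)

```text
time_s: 15.15
tool_pos: [0.6144, 0.0588, 0.033]
tool_rot: [-0.005, -0.671, 0.742, 0.003]
ft_force: [-7.3, 0.3, 1.7]
finger_gap: 0.0086
```

```bash
python3 go.py -0.165 0 0.033
```

```text
t 15.15 shift mm [-6.8 -1.9 -0. ] turn [ 0.0115 -0.0036 -0.0067] F [-7.32  0.31  1.73] gap 0.0086 pos [0.6144 0.0588 0.033 ] q [ 0.36  0.58 -0.23 -0.   -0.78 -0.46]
```

>>> step_arm(
  plan=[
    [0, -0.7, 0, 0, 0, 0],
    [0, -1.4, 0, 0, 0, 0],
    [0, -2.1, 0, 0, 0, 0],
    [0, -2.8, 0, 0, 0, 0],
    [0, -3, 0, 0, 0, 0],
  ],
)

```text
time_s: 15.65
tool_pos: [0.6149, 0.0587, 0.033]
tool_rot: [-0.007, -0.67, 0.742, 0.005]
ft_force: [-13.2, 3.7, 6.1]
finger_gap: 0.0084
```

```bash
python3 go.py -0.165 0 0.033
```

```text
t 15.65 shift mm [-6.8 -1.4 -0. ] turn [ 0.0167 -0.0045 -0.0071] F [-13.2    3.73   6.06] gap 0.0084 pos [0.6149 0.0587 0.033 ] q [ 0.36  0.58 -0.22 -0.   -0.79 -0.45]
```

Contact with the stop: the tool advanced 0.5 mm for 3 mm commanded and the force rose. I'll relax, release and go up.

>>> step_arm(
  plan=[
    [0, 1, 0, 0, 0, 0],
    [0, 2, 0, 0, 0, 0],
    [0, 3, 0, 0, 0, 0],
    [0, 4, 0, 0, 0, 0],
    [0, 4, 0, 0, 0, 0],
  ],
)

```text
time_s: 16.15
tool_pos: [0.6149, 0.0589, 0.0331]
tool_rot: [-0.004, -0.671, 0.742, 0.002]
ft_force: [-6.2, -2.5, 0.1]
finger_gap: 0.0082
```

>>> step_arm(
  plan=[
    [0, 0, 0, 0, 0, 0],
    [0, 0, 0, 0, 0, 0],
    [0, 0, 0, 0, 0, 0],
    [0, 0, -4, 0, 0, 0],
    [0, 0, -14, 0, 0, 0],
  ],
  claw=0,
)

```text
time_s: 16.65
tool_pos: [0.6182, 0.0601, 0.048]
tool_rot: [-0.001, -0.671, 0.741, 0.0]
ft_force: [0.5, 0.1, 0.7]
finger_gap: 0.0429
```

>>> step_arm(
  plan=[
    [0, 0, -20, 0, 0, 0],
    [0, 0, -40, 0, 0, 0],
    [0, 0, -60, 0, 0, 0],
    [0, 0, -75, 0, 0, 0],
    [0, 20, -75, 0, 0, 0],
  ],
)

```text
time_s: 17.15
tool_pos: [0.6022, 0.0627, 0.1269]
tool_rot: [0.004, -0.671, 0.741, -0.002]
ft_force: [-0.6, 0.0, 0.4]
finger_gap: 0.0431
```

```bash
python3 go.py -0.2344 -0.1506 0.12
```

```text
t 17.15 shift mm [146.8  54.2   6.1] turn [-0.0084  0.0026 -0.0049] F [-0.61  0.03  0.44] gap 0.0431 pos [0.6022 0.0627 0.1269] q [ 0.37  0.44 -0.19  0.   -0.93 -0.47]
```

>>> step_arm(
  plan=[
    [37, 14, 0, 0, 0, 0],
    [74, 28, 0, 0, 0, 0],
    [111, 42, 0, 0, 0, 0],
    [147, 55, 6, 0, 0, 0],
    [147, 55, 6, 0, 0, 0],
  ],
)

```text
time_s: 17.65
tool_pos: [0.5266, -0.0817, 0.1175]
tool_rot: [-0.001, -0.67, 0.743, 0.001]
ft_force: [0.2, 0.5, 0.6]
finger_gap: 0.0426
```

>>> step_arm(
  plan=[
    [0, 0, 12, 0, 0, 0],
    [0, 0, 24, 0, 0, 0],
    [0, 0, 36, 0, 0, 0],
    [0, 0, 48, 0, 0, 0],
    [0, 0, 58, 0, 0, 0],
  ],
)

```text
time_s: 18.15
tool_pos: [0.529, -0.0782, 0.0574]
tool_rot: [-0.001, -0.672, 0.741, 0.001]
ft_force: [-0.1, -0.6, 0.4]
finger_gap: 0.0427
```

```bash
python3 go.py -0.2344 -0.1506 0.032
```

```text
t 18.15 shift mm [-0.6 -4.8 25.4] turn [ 0.0017 -0.0004 -0.0042] F [-0.09 -0.58  0.44] gap 0.0427 pos [ 0.529  -0.0782  0.0574] q [ 0.16  0.43 -0.43 -0.   -0.71 -0.25]
```

>>> step_arm(
  plan=[
    [0, -5, 6, 0, 0, 0],
    [0, -5, 12, 0, 0, 0],
    [0, -5, 18, 0, 0, 0],
    [0, -5, 25, 0, 0, 0],
    [0, -5, 25, 0, 0, 0],
  ],
)

```text
time_s: 18.65
tool_pos: [0.5335, -0.0793, 0.0331]
tool_rot: [-0.001, -0.671, 0.741, 0.001]
ft_force: [-1.2, -0.8, -0.4]
finger_gap: 0.0424
```

>>> step_arm(
  plan=[
    [0, 0, 0, 0, 0, 0],
    [0, 0, 0, 0, 0, 0],
    [0, 0, 0, 0, 0, 0],
    [0, 0, 0, 0, 0, 0],
    [0, 0, 0, 0, 0, 0],
  ],
  claw=1,
)

```text
time_s: 19.15
tool_pos: [0.5348, -0.0793, 0.0346]
tool_rot: [0.001, -0.671, 0.741, -0.0]
ft_force: [1.5, -0.7, 2.3]
finger_gap: 0.0081
```

>>> step_arm(
  plan=[
    [0, -0.5, -2.5, -0.015, 0, 0],
    [0, -1, -5, -0.03, 0, 0],
    [0, -1.5, -7.5, -0.045, 0, 0],
    [0, -2, -10, -0.06, 0, 0],
    [0, -2, -10, -0.06, 0, 0],
  ],
)

```text
time_s: 19.65
tool_pos: [0.5365, -0.0795, 0.044]
tool_rot: [-0.02, -0.671, 0.741, 0.023]
ft_force: [0.6, -1.3, -3.5]
finger_gap: 0.0086
```

```bash
python3 avg.py; python3 go.py -0.2344 -0.1506 0.032; python3 - <<'E'
from plant import *
import cv2
im=grab_frame("side"); cv2.imwrite("pics/side5.png",cv2.resize(im[:,:,::-1][155:325,120:330],None,fx=3.5,fy=3.5,interpolation=cv2.INTER_CUBIC))
E
```

```text
mean [ 1.96 -1.16 -4.83 -0.32 -0.79 -0.15] sd [0.5  0.5  0.7  0.04 0.04 0.02] t 20.25
t 20.25 shift mm [-1.1  1.9 12.3] turn [ 0.0597  0.0002 -0.005 ] F [ 2.82 -0.95 -3.86] gap 0.0083 pos [ 0.5364 -0.0794  0.0441] q [ 0.14  0.48 -0.37 -0.02 -0.78 -0.23]
```

View pics/side5.png

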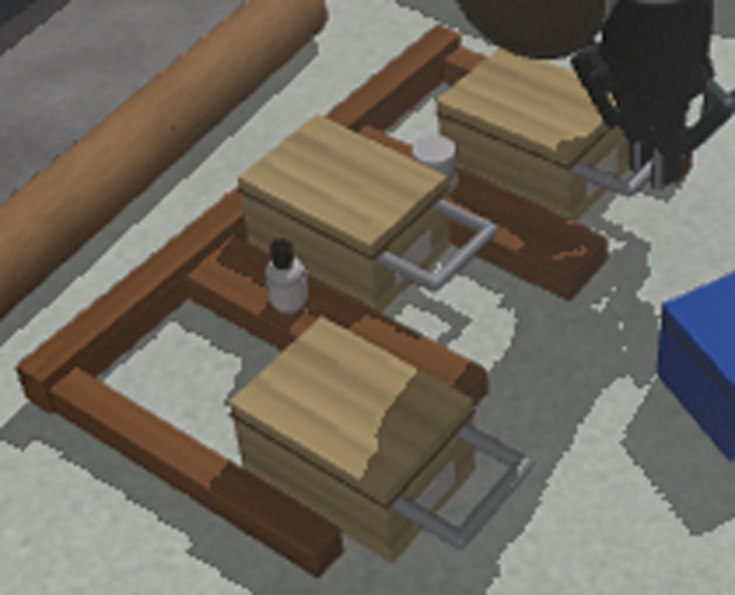

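Right: about 4.8 N, so it is full. The middle box's rear sits against the stop (crop px 245,185), and the pot and glue are untouched. I'll slide the right box home.

>>> step_arm(
  plan=[
    [0, 0.5, 2.5, 0.015, 0, 0],
    [0, 1, 5, 0.03, 0, 0],
    [0, 1.5, 7.5, 0.045, 0, 0],
    [0, 2, 9, 0.06, 0, 0],
    [0, 2, 9, 0.06, 0, 0],
  ],
)

```text
time_s: 20.8
tool_pos: [0.5327, -0.0792, 0.035]
tool_rot: [-0.0, -0.671, 0.741, 0.0]
ft_force: [1.6, -0.7, -4.0]
finger_gap: 0.0084
```

>>> step_arm(
  plan=[
    [0, -5, 0, 0, 0, 0],
    [0, -12, 0, 0, 0, 0],
    [0, -19, 0, 0, 0, 0],
    [0, -26, 0, 0, 0, 0],
    [0, -33, 0, 0, 0, 0],
  ],
)

```text
time_s: 21.3
tool_pos: [0.5622, -0.0829, 0.0346]
tool_rot: [-0.004, -0.671, 0.741, 0.003]
ft_force: [-8.6, 0.7, 3.1]
finger_gap: 0.0084
```

>>> step_arm(
  plan=[
    [0, -7, -0.5, 0, 0, 0],
    [0, -14, -1, 0, 0, 0],
    [0, -20, -1, 0, 0, 0],
    [0, -25, -1, 0, 0, 0],
    [0, -28, -1, 0, 0, 0],
  ],
)

```text
time_s: 21.8
tool_pos: [0.5945, -0.0853, 0.0359]
tool_rot: [-0.0, -0.671, 0.741, 0.0]
ft_force: [-3.1, 0.4, -2.7]
finger_gap: 0.0082
```

```bash
python3 go.py -0.165 -0.15 0.034
```

```text
t 21.8 shift mm [-2.1 -8.3  1.9] turn [ 0.0011 -0.0001 -0.0051] F [-3.14  0.37 -2.66] gap 0.0082 pos [ 0.5945 -0.0853  0.0359] q [ 0.13  0.55 -0.28 -0.   -0.75 -0.23]
```

Friction is low now, with about 7–8 mm left. Creeping on.

>>> step_arm(
  plan=[
    [0, -1, 0, 0, 0, 0],
    [0, -2, 0, 0, 0, 0],
    [0, -3, 0, 0, 0, 0],
    [0, -4, 0, 0, 0, 0],
    [0, -4.5, 0, 0, 0, 0],
  ],
)

```text
time_s: 22.3
tool_pos: [0.5989, -0.0857, 0.0363]
tool_rot: [0.0, -0.671, 0.741, -0.0]
ft_force: [-3.7, 0.7, -2.3]
finger_gap: 0.0084
```

>>> step_arm(
  plan=[
    [0, -0.7, 0, 0, 0, 0],
    [0, -1.4, 0, 0, 0, 0],
    [0, -2.1, 0, 0, 0, 0],
    [0, -2.8, 0, 0, 0, 0],
    [0, -3, 0, 0, 0, 0],
  ],
)

```text
time_s: 22.8
tool_pos: [0.6013, -0.086, 0.036]
tool_rot: [-0.001, -0.671, 0.741, 0.0]
ft_force: [-5.0, 0.6, -2.5]
finger_gap: 0.0082
```

```bash
python3 go.py -0.165 -0.15 0.034
```

```text
t 22.8 shift mm [-2.2 -1.4  2. ] turn [ 0.0015 -0.0002 -0.0053] F [-5.    0.6  -2.53] gap 0.0082 pos [ 0.6013 -0.086   0.036 ] q [ 0.12  0.55 -0.26 -0.   -0.76 -0.22]
```

>>> step_arm(
  plan=[
    [0, -0.6, 0, 0, 0, 0],
    [0, -1.2, 0, 0, 0, 0],
    [0, -1.8, 0, 0, 0, 0],
    [0, -2.4, 0, 0, 0, 0],
    [0, -3, 0, 0, 0, 0],
  ],
)

```text
time_s: 23.3
tool_pos: [0.6013, -0.0866, 0.0352]
tool_rot: [-0.003, -0.671, 0.742, 0.003]
ft_force: [-10.1, 0.9, -1.4]
finger_gap: 0.0086
```

```bash
python3 go.py -0.165 -0.15 0.034
```

```text
t 23.3 shift mm [-2.8 -1.4  1.1] turn [ 0.0082 -0.001  -0.006 ] F [-10.13   0.86  -1.39] gap 0.0086 pos [ 0.6013 -0.0866  0.0352] q [ 0.12  0.56 -0.26 -0.   -0.76 -0.22]
```

>>> step_arm(
  plan=[
    [0, 1, 0.5, 0, 0, 0],
    [0, 2, 1, 0, 0, 0],
    [0, 3, 1, 0, 0, 0],
    [0, 3, 1, 0, 0, 0],
    [0, 3, 1, 0, 0, 0],
  ],
)

```text
time_s: 23.8
tool_pos: [0.6012, -0.0863, 0.035]
tool_rot: [-0.001, -0.671, 0.741, 0.0]
ft_force: [-4.5, -1.2, -4.3]
finger_gap: 0.0083
```

>>> step_arm(
  plan=[
    [0, 0, 0, 0, 0, 0],
    [0, 0, 0, 0, 0, 0],
    [0, 0, 0, 0, 0, 0],
    [0, 0, -4, 0, 0, 0],
    [0, 0, -14, 0, 0, 0],
  ],
  claw=0,
)

```text
time_s: 24.3
tool_pos: [0.602, -0.0859, 0.0493]
tool_rot: [-0.0, -0.671, 0.741, 0.0]
ft_force: [0.0, 0.4, 1.1]
finger_gap: 0.0426
```

>>> step_arm(
  plan=[
    [0, 0, -20, 0, 0, 0],
    [0, 0, -50, 0, 0, 0],
    [0, 0, -90, 0, 0, 0],
    [20, 40, -110, 0, 0, 0],
    [50, 80, -130, 0, 0, 0],
  ],
)

```text
time_s: 24.8
tool_pos: [0.5207, -0.1256, 0.1802]
tool_rot: [0.001, -0.672, 0.74, -0.001]
ft_force: [0.2, -1.0, 0.4]
finger_gap: 0.0423
```

>>> step_arm(
  plan=[
    [35, 30, 0, 0, 0, 0],
    [70, 60, 0, 0, 0, 0],
    [105, 90, 0, 0, 0, 0],
    [140, 115, 0, 0, 0, 0],
    [175, 115, 0, 0, 0, 0],
  ],
)

```text
time_s: 25.3
tool_pos: [0.3858, -0.2893, 0.1794]
tool_rot: [0.001, -0.671, 0.741, -0.001]
ft_force: [0.6, -0.2, 0.9]
finger_gap: 0.0427
```

```bash
python3 go.py -0.165 -0.15 0.034; python3 - <<'E'
from plant import *
import cv2,numpy as np
im=grab_frame("top")[:,:,::-1]; cv2.imwrite("pics/top6.png",cv2.resize(im[125:265,165:355],None,fx=4.2,fy=4.2,interpolation=cv2.INTER_CUBIC))
grab_frame("side")
E
```

```text
t 25.3 shift mm [-225.9 -195.5  145.7] turn [-0.0016  0.0001 -0.0055] F [ 0.6  -0.19  0.85] gap 0.0427 pos [ 0.3858 -0.2893  0.1794] q [-0.31  0.19 -0.41 -0.   -0.97  0.21]
```

View pics/top6.png

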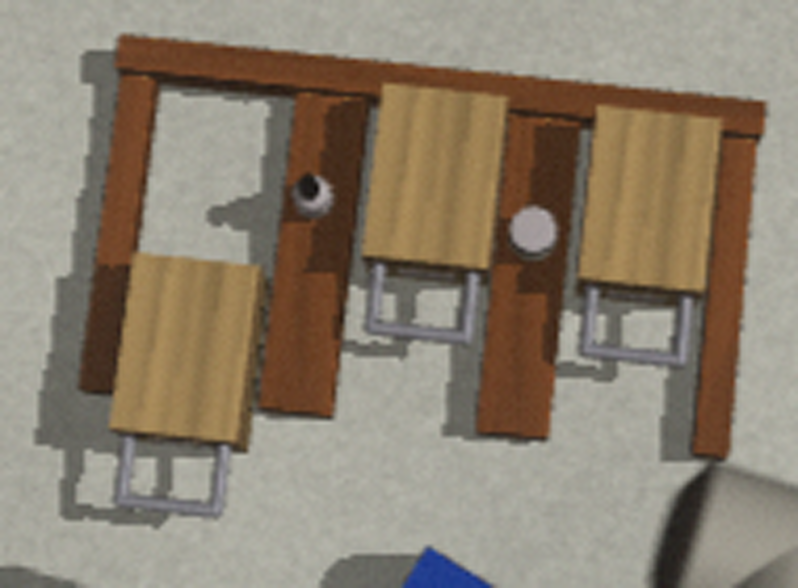

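The full middle and right boxes sit at the stop, and the empty left box stands out past the rail ends. Now the numbers.

```bash
python3 - <<'E'
from fit import *
from plant import state
t=lambda a:(np.array(a)+.5)/4.2-.5+[165,125]
L=np.array([[60,42.5,70],[60,-42.5,70],[-60,-42.5,70],[-60,42.5,70],[-105,32,50],[-105,-32,50]])*.001
p=np.array([.7813,.0499,-.0939]); c,s=np.cos(p[2]),np.sin(p[2])
for k,a in {"left":[[135,253],[262,267],[242,440],[112,430],[117,498],[224,510]],"middle":[[383,84],[508,97],[487,270],[363,257],[368,330],[470,340]],"right":[[600,104],[722,118],[706,290],[580,277],[583,353],[687,360]]}.items():
    q,e,r=fit([("top",L,t(a))]); d=T(q,[[.06,0,0]])[:,:2]-p[:2]
    print(k,(d@np.array([[c,-s],[s,c]])).round(4),"yaw",round(q[2]-p[2],3),e.round(2))
E
```

```text
left [[-0.1342  0.1459]] yaw 0.004 0.69
middle [[-0.0017 -0.0058]] yaw -0.001 0.41
right [[-1.000e-04 -1.525e-01]] yaw -0.001 0.55
```

All three boxes measure inside the required limits, so I'm handing in.

```bash
python3 -c "
from plant import *
print(finish_job())"
```

```text
the job is handed in; nothing more can be done
None
```

I lifted all three boxes in order, left to right, placed each one by its weight, and handed the job in at about 25 s. The hand-in gives no verdict, so the results below come from my own measurements.

| Box | Lift force (mean) | Judged | Final rear edge, rack x / y | Result |
|---|---|---|---|---|
| Left | 1.5 N | empty | -134 / +146 mm | drawn forward, front face about 29 mm past the rail ends |
| Middle | 5.0 N | full | -2 / -6 mm | slid home to the stop |
| Right | 4.8 N | full | 0 / -153 mm | slid home to the stop |

- **Position check:** the final top picture puts all three boxes inside the required limits, with yaw within 0.004 rad of the rack. That fit uses the top camera only, so it is good to a few millimetres. It agrees with the contact I felt at the stop on both full boxes.
- **Forces:** sliding the middle box took up to about 13 N at the wrist, more than the 3–8 N expected, because the gripper was also pressing down on it. Easing that pressure brought it to about 8 N. When the boxes met the stop, wrist force was about 13 N (middle) and 10 N (right), well under the 25 N rack limit.
- **Other things:** the glue and pot look unmoved in the last picture, and the gripper was clear of everything. I did not measure the tub, brush, knife or can, and I did not measure tilt at the end beyond what the pictures show.

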